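# Photograph the bead stock in all four sides of the caddy

## Robot

A 6-joint arm with a two-finger parallel gripper is mounted at the origin on the work surface. World frame = base frame: x ahead of the robot, y to its left, z up, the work surface at z = 0. Lengths are in m, angles in rad, forces in N, time in s.
With the tool pointing down it reaches from about 0.35 to 0.975 m from the base axis. Payload 4.9 kg.
Tool frame: the origin (TCP) lies at the very end of the fingers, on their centre line; the grasp point (between the pads) lies ctrl.hold_point_z behind it (ctrl.hold_point_z is the distance from the TCP to the grasp point, in m); z points along the fingers, y is the line along which they close (so a half turn about z gives the same grasp; the last joint's range is limited). The gripper opens to 85 mm and grips with 20 to 120 N. Pads are 22 mm wide; open, the fingers measure 114 mm over their backs; the gripper's body (76 mm by 85 mm) begins 54 mm behind the grasp point. The pads swing forward as they close: fully open they stand 13 mm farther back than shut.
Start: joints at [-1.346, 0.053, 1.613, -0, 1.476, -0.119], TCP at [0.211, -0.588, 0.231] pointing down, gripper open.
Joint ranges: [-3.01, 3.01], [-1.01, 2.22], [0.06, 2.58], [-1.02, 4.17], [0.09, 2.62], [-3.14, 3.14]. Speed limits (rad/s): [2.57, 2.57, 3.14, 3.14, 3.14, 3.14].

## Interface

Orientations are given as a rotation vector (axis times angle).
In Python, from station import ctrl gives the robot as it stands. The module is installed in compiled form; this text tells all that it offers.
- The arm moves only by the tool jog_arm, never from a script. Its argument "deltas" is a list of rows, each a list of 3 entries, a list of its own where there are three numbers: the closure, from -1 (fully open) to 1 (shut), then the shift along the world's x, y, z scaled (see below), then the turn, a rotation vector about the world's x, y, z scaled (see below). A call has 1 to 12 rows; each row is the pose to reach, as a shift and turn from the pose commanded when the call began, turning the shorter way round; what a row does not reach only later rows make up. The controller multiplies each number of a shift by 0.4 m and each number of a turn by 180 degrees. A row lasts 1/12 s, in which the tool goes at most 41.7 mm and 7.16 degrees, less where a joint would pass 70% of its speed; a pose out of reach is approached as far as the arm can. A call with a number of a shift or a turn outside -1 to 1 is refused whole. A call with a gripper value outside its range is refused whole. The fingers move at their own pace and stop on an object; "squeeze" is the grip in N (left out, the last holds). Time passes only in rows, so rows that repeat a pose let the fingers close. It gives the time, the measured TCP pose, the force, the opening and the grip force at its end, in the units of the state.
- ctrl.get_obs(): the state, without advancing time (a new reading comes with each control period).
- ctrl.get_image(name): name is "scene" or "top" or "wrist"; returns the picture (480x640x3 uint8, red, green, blue); there is no depth.
- ctrl.get_calibration(name): a dict with "K" (3x3 intrinsics, pixels), "extrinsics" (4x4, takes a point from world to camera coordinates). Camera axes: x right, y down, z forward; pixel columns grow to the right and rows downward; lengths in m; the calibration is good to about 2 mm. A picture is of the moment at which its call begins: read the wrist's pose just before it. get_calibration takes no time and is no camera call; for the wrist camera it gives the pose at the moment of the call.
- ctrl.finish_job(): hands the job in; it is judged then, once.
The state is a dict: "t": time; "q": joint angles; "dq": joint speeds; "effort": joint torques, N m; "tool_pos": TCP position; "tool_rot": TCP orientation; "contact_force": force on the tool from outside, world axes, zero at the start; "wrist_torque": the same for the moment, N m; "opening": finger opening in m; "grip_force": force on a finger pad.
Only numpy, scipy, OpenCV 4.12 (cv2) and the standard library are available. Lean on these libraries where they do the work, as an engineer would, in place of code of your own. Each camera call takes 0.05 s, during which the arm holds its last target. There are 200 camera calls.

## Task

Press the red pedal down to its stop to wake the document camera and let it spring back, then pick the lime bead caddy up by its knob and, keeping it upright, show its windows to the lens one after another - blue, yellow, red, white - each held still for half a second, square to the lens, level with it and about 85 mm in front of it. Then set the caddy down gently, upright and wholly on the round cork mat, and let go. Do not let it bump the camera or the drawers, and leave the pencil cup, sanding block and orange mold where they are.

Things in the scene. Friction and masses are not known exactly. Their poses are not given: they have to be found in the camera images.
- caddy: loose lime bead caddy, 68 x 68 mm, 88 mm high with its lid, on top a round upright knob 36 mm in diameter and 36 mm high (124 mm in all), about 0.28 kg; origin at the centre of its underside, z up. Its sides have windows of coloured beads: blue on +x, yellow on +y, red on -x, white on -y (anticlockwise from above: blue, yellow, red, white). It starts upright at any yaw.
- caddy_knob (a point): middle of the caddy's knob, on the caddy's axis 106 mm above its underside (18 mm above the lid)
- window_blue (a point): centre of the caddy's blue window, on the side face, 34 mm from the caddy's axis and 40 mm above its underside; same axes as the caddy
- window_yellow (a point): centre of the caddy's yellow window, on the side face, 34 mm from the caddy's axis and 40 mm above its underside; same axes as the caddy
- window_red (a point): centre of the caddy's red window, on the side face, 34 mm from the caddy's axis and 40 mm above its underside; same axes as the caddy
- window_white (a point): centre of the caddy's white window, on the side face, 34 mm from the caddy's axis and 40 mm above its underside; same axes as the caddy
- lens (a point): centre of the front of the document camera's black lens, 190 mm above the bench. Its +x axis points from the lens back into the camera, so the lens looks along -x; z up. A window is shown squarely when its outward normal points along this +x
- camera: the fixed document camera: white head 70 mm wide, 62 mm high, 55 mm deep (top at 221 mm) on a grey post with a black foot 100 x 110 mm; origin on the bench straight below the front of the lens; same axes as the lens
- pedal_base: fixed steel base of the pedal, 130 (x) x 78 (y) x 8 mm; origin at the centre of its underside; the treadle's hinge lies along y at its +x end, 22 mm high, at x = +50 mm
- pedal (a joint): hinge angle of the red treadle (112 x 50 x 8 mm, spring-loaded): 0 is up, 0.28 rad is fully down on its stop; about 3 N at the pad starts it moving and 8 N holds it down. It pivots about the hinge 22 mm high
- pedal_pad (a point): where to press: on the upper face of the treadle, on its black rubber pad, 90 mm from the hinge towards the free (-x) end; about 51 mm above the bench when up, 26 mm when fully down
- mat: fixed flat round cork mat, 130 mm in diameter, 4 mm thick; origin at the centre of its underside
- drawers: bystander: stack of three clear plastic drawers, 180 (x) x 200 (y) x 210 mm high, fixed; origin on the bench at the middle of its front (-x) edge, the stack reaching to x = +180 mm
- pencil_cup: bystander: loose stainless cup 66 mm in diameter, 100 mm high, with pencils standing up to 155 mm; origin at the centre of its underside
- sanding_block: bystander: loose smooth birch block 110 (x) x 60 (y) x 32 mm; origin at the centre of its underside
- mold: bystander: loose orange silicone baking mold, 136 (x) x 216 (y) x 35 mm high; origin on the bench at the middle of its front (-x) edge, reaching to x = +136 mm
Not all that is in view belongs to the job. There is more than one size of the caddy; the job needs the largest. Of the things that look like the camera, take the one that is farthest to the robot's right at the start.

How it is judged:
By the outcome, as a careful person would: the job done as asked, in the order asked, and still so for the second after the job is handed in, with the robot touching nothing.
It also fails if it takes over 72 s, if anything falls off the work surface, if the arm or the gripper's body presses on something with over 40 N, if the wrist force passes 120 N, or if a joint passes its speed limit or range.

## Working session

There is one attempt and no reset: what is moved stays moved. The work goes in short steps, Python scripts to look and compute and a tool call to move; the robot and the scene stay as the last step left them, time stands still between calls to the robot, and variables do not carry over. Pictures are saved under pics/ and viewed, at most 10 in all, crops included, and the job is handed in when it is done.

Besides the shell and the picture viewer there is one more tool, called after "Call:" as name(argument=value, ...), one argument or row to a line, values as JSON. jog_arm: Moves the arm, as the interface text tells. Its arguments: {"type":"object","properties":{"deltas":{"type":"array","items":{"type":"array"}},"squeeze":{"type":"number"}},"required":["deltas"]}

```bash
mkdir -p pics
python3 - <<'E'
from station import ctrl
import cv2,numpy as np
o=ctrl.get_obs();print({k:np.round(v,3) for k,v in o.items()},ctrl.hold_point_z)
for n in("scene","top","wrist"):
    c=ctrl.get_calibration(n);print(n,np.round(c["K"],1).tolist(),np.round(c["extrinsics"],4).tolist())
    cv2.imwrite(f"pics/{n}0.png",ctrl.get_image(n)[:,:,::-1])
E
```

```text
{'t': np.float64(0.0), 'q': array([-1.346,  0.053,  1.614, -0.   ,  1.476, -0.119]), 'dq': array([-0.   , -0.001, -0.002,  0.   ,  0.   ,  0.002]), 'effort': array([-1.0000e-03, -3.9368e+01, -3.7018e+01, -0.0000e+00,  7.0000e-03,
        0.0000e+00]), 'tool_pos': array([ 0.211, -0.588,  0.23 ]), 'tool_rot': array([-3.093, -0.537,  0.   ]), 'contact_force': array([-0.323,  0.758, -0.176]), 'wrist_torque': array([-0.017, -0.061,  0.018]), 'grip_force': np.float64(0.0), 'opening': np.float64(0.085)} 0.0187
scene [[473.5, 0.0, 320.6], [0.0, 473.5, 238.3], [0.0, 0.0, 1.0]] [[0.7778, 0.6285, 0.005, -0.4188], [0.3459, -0.4213, -0.8384, -0.0717], [-0.5248, 0.6538, -0.5451, 1.3143], [0.0, 0.0, 0.0, 1.0]]
top [[471.2, 0.0, 310.4], [0.0, 471.2, 239.9], [0.0, 0.0, 1.0]] [[0.0121, -0.9999, 0.0108, -0.0118], [-0.9937, -0.0132, -0.1114, 0.5826], [0.1116, -0.0094, -0.9937, 1.0141], [0.0, 0.0, 0.0, 1.0]]
wrist [[385.3, 0.0, 318.6], [0.0, 385.3, 239.3], [0.0, 0.0, 1.0]] [[0.3364, -0.9417, -0.0016, -0.6245], [-0.8953, -0.3204, 0.3095, -0.0405], [-0.292, -0.1027, -0.9509, 0.3795], [0.0, 0.0, 0.0, 1.0]]
```

View pics/top0.png

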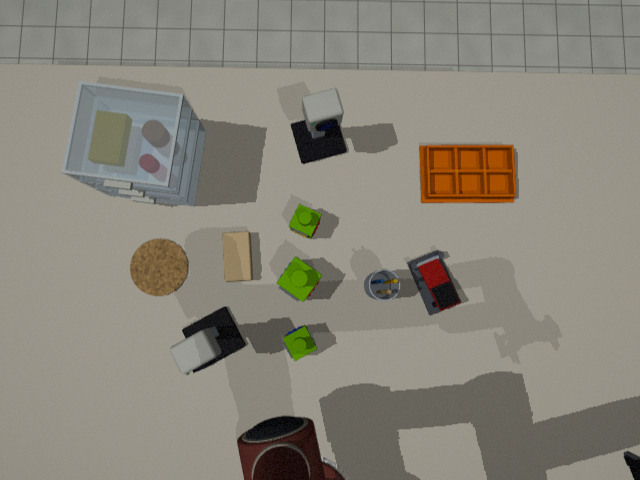

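View pics/scene0.png

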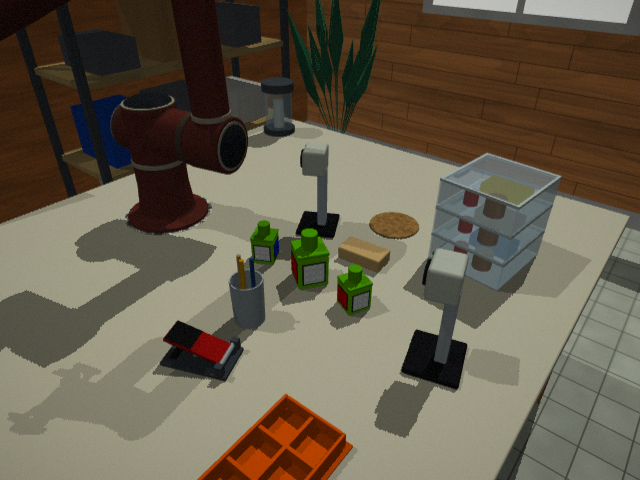

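Run:
```python
import cv2
a=cv2.imread("pics/top0.png")[80:320,265:469];b=cv2.imread("pics/scene0.png")[220:395,155:475]
cv2.imwrite("pics/topc.png",cv2.resize(a,None,fx=2.5,fy=2.5,interpolation=cv2.INTER_CUBIC))
cv2.imwrite("pics/scenec.png",cv2.resize(b,None,fx=2.5,fy=2.5,interpolation=cv2.INTER_CUBIC))
```

```text
(no output)
```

View pics/topc.png

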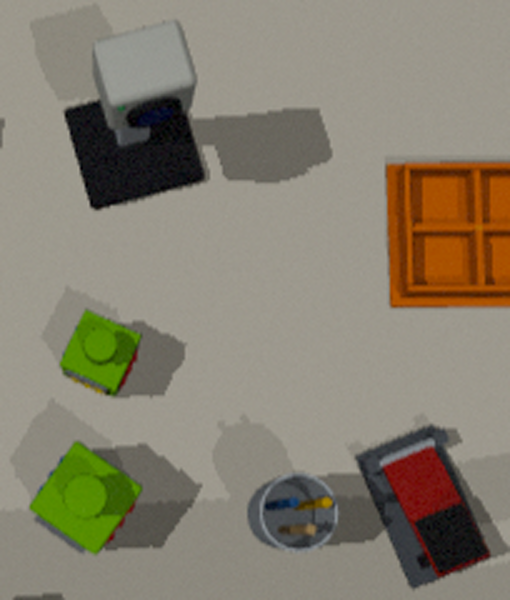

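View pics/scenec.png

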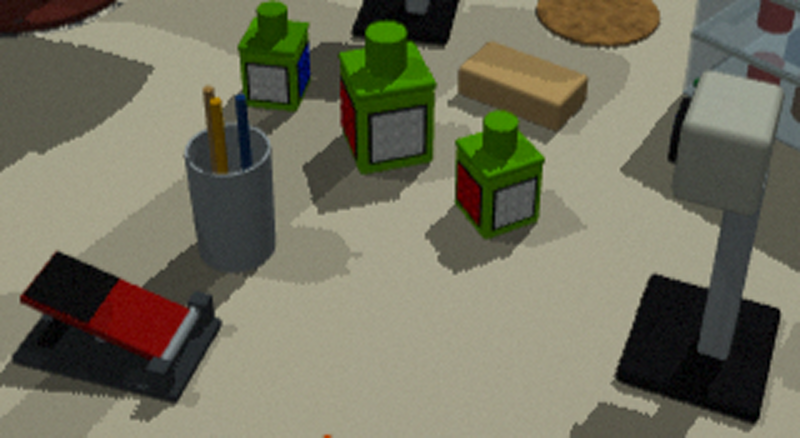

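The largest caddy is the middle one, at top (299,279) and scene (310,262). The smaller ones are at top (305,218) and (300,343). It shows red to its lower right in the top view, and white faces the scene camera. The cameras are at top (323,115) and (200,345). The robot's right is image right, so the far one at (323,115) is meant. Its lens faces the robot.

```bash
cat > h.py <<'E'
from station import ctrl
import numpy as np, cv2
C={n:ctrl.get_calibration(n) for n in("scene","top")}
def P(n,c=None):
    c=c or C[n]; return c["K"]@c["extrinsics"][:3]
def tri(a,b,na="top",nb="scene"):
    X=cv2.triangulatePoints(P(na),P(nb),np.float64(a).reshape(2,1),np.float64(b).reshape(2,1));return (X[:3]/X[3]).ravel()
def atz(p,z,n="top",c=None):
    c=c or C[n];R=c["extrinsics"][:3,:3];t=c["extrinsics"][:3,3]
    d=R.T@np.linalg.solve(c["K"],[p[0],p[1],1.]);o=-R.T@t
    return o+d*(z-o[2])/d[2]
T=lambda x,y:(265+x/2.5-.3,80+y/2.5-.3)
S=lambda x,y:(155+x/2.5-.3,220+y/2.5-.3)
E
python3 - <<'E'
from h import *
np.set_printoptions(precision=4,suppress=True)
print("knobtop",tri(T(85,494),S(386,31)))
print("pad",tri(T(452,540),S(68,286)));print("hinge bar",tri(T(409,456),S(180,333)))
print("lens",tri(T(154,112),S(677,130)))
hd=lambda a,b:np.degrees(np.arctan2(*(b-a)[[1,0]]))
L=[atz(T(*p),.088) for p in((80,442),(142,490),(95,553),(30,504))]
print("lid",np.mean(L,0),[round(np.linalg.norm(L[i]-L[i-1]),4) for i in range(4)],"hdg",[round(hd(L[i-1],L[i]),1) for i in range(4)])
H=[atz(T(*p),.221) for p in((95,45),(179,21),(193,72),(105,97))]
print("head",H,[round(np.linalg.norm(H[i]-H[i-1]),4) for i in range(4)],"hdg",[round(hd(H[i-1],H[i]),1) for i in range(4)])
F=[atz(T(*p),.01) for p in((66,110),(92,208),(205,178))];print("foot",F,[hd(F[i],F[i+1]) for i in(0,1)],[np.linalg.norm(F[i]-F[i+1]) for i in(0,1)])
print("mat",atz((159,267),.004),[atz(p,.004) for p in((130,267),(188.5,267),(159,239),(159,296))], "cup",atz((383,285),.1))
p=[atz(T(*q),z) for q,z in(((409,456),.026),((452,540),.051))];print("pedal",p,hd(p[1],p[0]),np.linalg.norm(p[1]-p[0]))
E
```

```text
knobtop [0.4949 0.0177 0.1254]
pad [ 0.4621 -0.2989  0.0502]
hinge bar [ 0.5377 -0.2668  0.0271]
lens [ 0.7878 -0.0324  0.1911]
lid [0.4951 0.0181 0.088 ] [np.float64(0.0663), np.float64(0.0655), np.float64(0.0652), np.float64(0.0676)] hdg [np.float64(-38.0), np.float64(-127.0), np.float64(143.8), np.float64(53.9)]
head [array([0.8306, 0.0152, 0.221 ]), array([ 0.8506, -0.048 ,  0.221 ]), array([ 0.8107, -0.0588,  0.221 ]), array([0.7902, 0.0071, 0.221 ])] [np.float64(0.0412), np.float64(0.0662), np.float64(0.0413), np.float64(0.069)] hdg [np.float64(11.3), np.float64(-72.5), np.float64(-164.9), np.float64(107.3)]
foot [array([0.8574, 0.0438, 0.01  ]), array([0.764 , 0.0182, 0.01  ]), array([ 0.7941, -0.0863,  0.01  ])] [np.float64(-164.6753897518851), np.float64(-73.91246150764559)] [np.float64(0.09681378066778708), np.float64(0.10872189035296399)]
mat [0.5197 0.3368 0.004 ] [array([0.5189, 0.4021, 0.004 ]), array([0.5205, 0.2703, 0.004 ]), array([0.5833, 0.3398, 0.004 ]), array([0.4546, 0.3337, 0.004 ])] cup [ 0.4836 -0.1543  0.1   ]
pedal [array([ 0.5371, -0.2679,  0.026 ]), array([ 0.4632, -0.2975,  0.051 ])] 21.81002731000784 0.08342545639713946
```

Call:
jog_arm(
  deltas=[
    [1,[0.629,0.725,-0.325],[0,0,0]],
    [1,[0.629,0.725,-0.325],[0,0,0]],
    [1,[0.629,0.725,-0.325],[0,0,0]],
    [1,[0.629,0.725,-0.325],[0,0,0]],
    [1,[0.629,0.725,-0.325],[0,0,0]],
    [1,[0.629,0.725,-0.325],[0,0,0]],
    [1,[0.629,0.725,-0.325],[0,0,0]],
    [1,[0.629,0.725,-0.325],[0,0,0]],
    [1,[0.629,0.725,-0.325],[0,0,0]],
    [1,[0.629,0.725,-0.325],[0,0,0]],
    [1,[0.629,0.725,-0.325],[0,0,0]],
    [1,[0.629,0.725,-0.325],[0,0,0]],
  ],
  squeeze=60,
)

```text
t: 1.15
tool_pos: [0.4623, -0.2967, 0.1001]
tool_rot: [-3.093, -0.542, 0.003]
contact_force: [-0.1, -1.0, 0.1]
opening: 0.0001
grip_force: 0.0
```

Call:
jog_arm(
  deltas=[
    [1,[0,-0.003,-0.06],[0,0,0]],
    [1,[0,-0.003,-0.11],[0,0,0]],
    [1,[0,-0.003,-0.13],[0,0,0]],
    [1,[0,-0.003,-0.14],[0,0,0]],
    [1,[0,-0.003,-0.15],[0,0,0]],
    [1,[0,-0.003,-0.16],[0,0,0]],
    [1,[0,-0.003,-0.17],[0,0,0]],
    [1,[0,-0.003,-0.176],[0,0,0]],
    [1,[0,-0.003,-0.18],[0,0,0]],
    [1,[0,-0.003,-0.182],[0,0,0]],
    [1,[0,-0.003,-0.182],[0,0,0]],
    [1,[0,-0.003,-0.182],[0,0,0]],
  ],
)

```text
t: 2.15
tool_pos: [0.4624, -0.3012, 0.0304]
tool_rot: [3.093, 0.537, -0.0]
contact_force: [-5.1, -1.3, 5.6]
opening: -0.0002
grip_force: 3.1
```

Call:
jog_arm(
  deltas=[
    [1,[0,0,-0.004],[0,0,0]],
    [1,[0,0,-0.008],[0,0,0]],
    [1,[0,0,-0.012],[0,0,0]],
    [1,[0,0,-0.012],[0,0,0]],
  ],
)

```text
t: 2.48
tool_pos: [0.4624, -0.3014, 0.026]
tool_rot: [3.093, 0.537, -0.001]
contact_force: [-5.8, 0.4, 8.3]
opening: -0.0
grip_force: 3.9
```

Call:
jog_arm(
  deltas=[
    [1,[0,0,-0.004],[0,0,0]],
    [1,[0,0,-0.008],[0,0,0]],
    [1,[0,0,-0.01],[0,0,0]],
    [1,[0,0,-0.01],[0,0,0]],
  ],
)

```text
t: 2.82
tool_pos: [0.4625, -0.3016, 0.0252]
tool_rot: [3.094, 0.538, -0.003]
contact_force: [-14.8, 4.8, 29.4]
opening: 0.0002
grip_force: 14.2
```

Call:
jog_arm(
  deltas=[
    [1,[0,0,0.05],[0,0,0]],
    [1,[0,0,0.12],[0,0,0]],
    [1,[0,0,0.22],[0,0,0.04]],
    [1,[0,0,0.32],[0,0,0.08]],
    [1,[0,0,0.42],[0,0,0.12]],
    [-0.5,[0,0,0.52],[0,0,0.16]],
    [-1,[0,0.05,0.6],[0,0,0.2]],
    [-1,[0.02,0.13,0.65],[0,0,0.24]],
    [-1,[0.03,0.23,0.68],[0,0,0.28]],
    [-1,[0.04,0.33,0.68],[0,0,0.32]],
    [-1,[0.05,0.43,0.68],[0,0,0.36]],
    [-1,[0.06,0.53,0.68],[0,0,0.4]],
  ],
)

```text
t: 3.82
tool_pos: [0.4866, -0.0861, 0.2932]
tool_rot: [2.188, 2.251, 0.003]
contact_force: [0.8, 0.1, 1.1]
opening: 0.0834
grip_force: 0.0
```

Run:
```python
from station import ctrl
import numpy as np
o=ctrl.get_obs();print({k:np.round(o[k],3) for k in("t","q","tool_pos","tool_rot","opening")})
```

```text
{'t': np.float64(3.817), 'q': array([-3.260e-01, -2.990e-01,  1.832e+00,  1.000e-03,  1.605e+00,
       -3.550e-01]), 'tool_pos': array([ 0.487, -0.086,  0.293]), 'tool_rot': array([2.188, 2.251, 0.003]), 'opening': np.float64(0.083)}
```

Call:
jog_arm(
  deltas=[
    [-1,[0.02,0.1,0],[0,0,0.04]],
    [-1,[0.022,0.18,0],[0,0,0.08]],
    [-1,[0.022,0.26,0],[0,0,0.12]],
    [-1,[0.022,0.26,0],[0,0,0.16]],
    [-1,[0.022,0.26,0],[0,0,0.2]],
    [-1,[0.022,0.26,0],[0,0,0.24]],
    [-1,[0.022,0.26,0],[0,0,0.28]],
    [-1,[0.022,0.26,0],[0,0,0.32]],
    [-1,[0.022,0.26,0],[0,0,0.36]],
    [-1,[0.022,0.26,0],[0,0,0.4]],
    [-1,[0.022,0.26,0],[0,0,0.44]],
    [-1,[0.022,0.26,0],[0,0,0.475]],
  ],
)

```text
t: 4.82
tool_pos: [0.4954, 0.0164, 0.2924]
tool_rot: [0.078, 3.139, 0.001]
contact_force: [0.0, -0.2, 0.6]
opening: 0.085
grip_force: 0.0
```

Call:
jog_arm(
  deltas=[
    [-1,[0,0,-0.02],[0,0,0.04]],
    [-1,[0,0,-0.04],[0,0,0.08]],
    [-1,[0,0,-0.06],[0,0,0.12]],
    [-1,[0,0,-0.08],[0,0,0.16]],
    [-1,[0,0,-0.1],[0,0,0.2]],
    [-1,[0,0,-0.12],[0,0,0.24]],
    [-1,[0,0,-0.14],[0,0,0.28]],
    [-1,[0,0,-0.16],[0,0,0.31]],
    [-1,[0,0,-0.16],[0,0,0.31]],
    [-1,[0,0,-0.16],[0,0,0.31]],
  ],
)

```text
t: 5.65
tool_pos: [0.4951, 0.0163, 0.2279]
tool_rot: [-1.388, 2.818, 0.0]
contact_force: [-0.2, 0.1, 0.4]
opening: 0.0853
grip_force: 0.0
```

Run:
```python
from station import ctrl
import numpy as np,cv2
o=ctrl.get_obs();print({k:np.round(o[k],3) for k in("t","q","tool_pos","tool_rot","opening","contact_force")})
c=ctrl.get_calibration("wrist");np.savez("w1.npz",**c)
im=ctrl.get_image("wrist");E=c["extrinsics"];print(-E[:3,:3].T@E[:3,3],E[2,:3])
cv2.imwrite("pics/w1.png",im[:,:,::-1])
```

```text
{'t': np.float64(5.65), 'q': array([-0.118, -0.264,  1.911,  0.   ,  1.494, -2.604]), 'tool_pos': array([0.495, 0.016, 0.228]), 'tool_rot': array([-1.388,  2.818,  0.   ]), 'opening': np.float64(0.085), 'contact_force': array([-0.25 ,  0.095,  0.436])}
[ 0.44618513 -0.04722598  0.37000072] [ 0.18809597  0.24459281 -0.95120674]
```

View pics/w1.png

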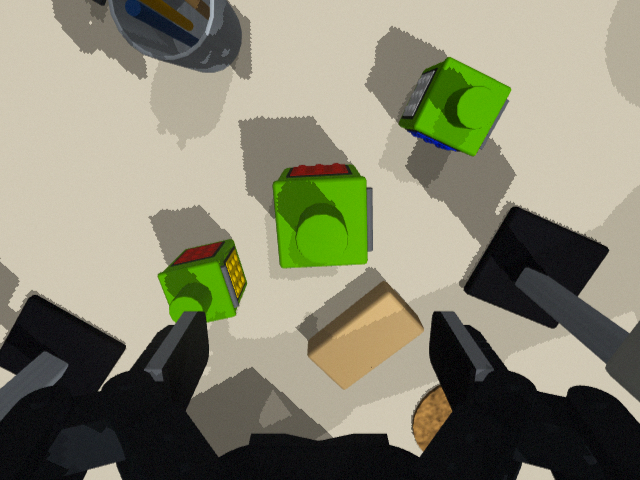

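Run:
```python
from h import *
np.set_printoptions(precision=4,suppress=True)
c=dict(np.load("w1.npz"));hd=lambda a,b:np.degrees(np.arctan2(*(b-a)[[1,0]]))
X=cv2.triangulatePoints(P("",c),P("scene"),np.float64([[322],[231]]),np.float64(S(386,31)).reshape(2,1));print((X[:3]/X[3]).ravel())
print(atz((322,231),.124,c=c))
L=[atz(p,.088,c=c) for p in((274,181),(366,178),(368,263),(280,267))]
print(np.mean(L,0),[round(np.linalg.norm(L[i]-L[i-1]),4) for i in range(4)],"hdg",[round(hd(L[i-1],L[i]),1) for i in range(4)])
F=[atz(p,.01,c=c) for p in((36,294),(126,344))];print("foot edge",F,hd(*F),np.linalg.norm(F[1]-F[0]))
```

```text
[0.4915 0.0154 0.1242]
[0.4895 0.0128 0.124 ]
[0.4923 0.0171 0.088 ] [np.float64(0.0679), np.float64(0.0674), np.float64(0.0668), np.float64(0.0693)] hdg [np.float64(-125.6), np.float64(144.3), np.float64(55.9), np.float64(-34.8)]
foot edge [array([ 0.7841, -0.0852,  0.01  ]), array([0.7541, 0.0128, 0.01  ])] 107.01127021981036 0.1024635841351368
```

Call:
jog_arm(
  deltas=[
    [-1,[-0.004,0.002,-0.06],[0,0,0]],
    [-1,[-0.004,0.002,-0.13],[0,0,0]],
    [-1,[-0.004,0.002,-0.2],[0,0,0]],
    [-1,[-0.004,0.002,-0.26],[0,0,0]],
    [-1,[-0.004,0.002,-0.31],[0,0,0]],
    [-1,[-0.004,0.002,-0.335],[0,0,0]],
    [-1,[-0.004,0.002,-0.345],[0,0,0]],
    [-1,[-0.004,0.002,-0.345],[0,0,0]],
  ],
)

```text
t: 6.37
tool_pos: [0.4936, 0.0172, 0.0897]
tool_rot: [1.391, -2.817, -0.0]
contact_force: [-0.3, 0.6, 0.0]
opening: 0.0851
grip_force: 0.0
```

Call:
jog_arm(
  deltas=[
    [0,[0,0,0],[0,0,0]],
    [0.2,[0,0,0],[0,0,0]],
    [0.5,[0,0,0],[0,0,0]],
    [1,[0,0,0],[0,0,0]],
    [1,[0,0,0],[0,0,0]],
    [1,[0,0,0],[0,0,0]],
    [1,[0,0,0],[0,0,0]],
    [1,[0,0,0],[0,0,0]],
  ],
  squeeze=60,
)

```text
t: 7.03
tool_pos: [0.4942, 0.0172, 0.091]
tool_rot: [-1.392, 2.815, -0.001]
contact_force: [-1.5, 0.7, 5.4]
opening: 0.0346
grip_force: 59.7
```

Call:
jog_arm(
  deltas=[
    [1,[0,0,0.02],[0,0,0]],
    [1,[0,0,0.06],[0,0,0]],
    [1,[0,0,0.12],[0,0,0]],
    [1,[0,0,0.19],[0,0,0]],
    [1,[0,0,0.26],[0,0,0]],
    [1,[0,0,0.32],[0,0,0]],
    [1,[0,0,0.36],[0,0,0]],
    [1,[0,0,0.378],[0,0,0]],
    [1,[0,0,0.378],[0,0,0]],
  ],
)

```text
t: 7.78
tool_pos: [0.4942, 0.0171, 0.2427]
tool_rot: [-1.391, 2.814, -0.003]
contact_force: [0.8, 0.2, -1.8]
opening: 0.0344
grip_force: 60.2
```

Call:
jog_arm(
  deltas=[
    [1,[0.03,-0.013,0],[0,0,-0.02]],
    [1,[0.08,-0.035,0],[0,0,-0.04]],
    [1,[0.13,-0.06,0],[0,0,-0.07]],
    [1,[0.19,-0.087,0],[0,0,-0.1]],
    [1,[0.25,-0.115,0],[0,0,-0.13]],
    [1,[0.31,-0.14,0],[0,0,-0.16]],
    [1,[0.36,-0.165,0],[0,0,-0.18]],
    [1,[0.4,-0.185,0],[0,0,-0.2]],
    [1,[0.43,-0.198,0],[0,0,-0.209]],
    [1,[0.45,-0.206,0],[0,0,-0.209]],
    [1,[0.45,-0.206,0],[0,0,-0.209]],
  ],
)

```text
t: 8.7
tool_pos: [0.6735, -0.0657, 0.238]
tool_rot: [0.41, -3.111, -0.002]
contact_force: [-0.1, -0.7, -4.1]
opening: 0.0344
grip_force: 60.5
```

Run:
```python
from station import ctrl
import numpy as np,cv2
o=ctrl.get_obs();print({k:np.round(o[k],4) for k in("t","q","tool_pos","tool_rot","opening","contact_force")})
t=ctrl.get_image("top")[:,:,::-1];s=ctrl.get_image("scene")[:,:,::-1]
cv2.imwrite("pics/t2.png",t);cv2.imwrite("pics/s2.png",s)
a=cv2.resize(t[70:220,270:400],(520,600),interpolation=cv2.INTER_CUBIC)
cv2.imwrite("pics/c2.png",cv2.resize(s[200:350,300:500],(800,600),interpolation=cv2.INTER_CUBIC))
```

```text
{'t': np.float64(8.7), 'q': array([-2.0710e-01,  1.7090e-01,  1.4742e+00, -2.0000e-04,  1.5002e+00,
       -2.0398e+00]), 'tool_pos': array([ 0.6735, -0.0657,  0.238 ]), 'tool_rot': array([ 4.0980e-01, -3.1112e+00, -1.7000e-03]), 'opening': np.float64(0.0344), 'contact_force': array([-0.0978, -0.7003, -4.1304])}
```

View pics/c2.png

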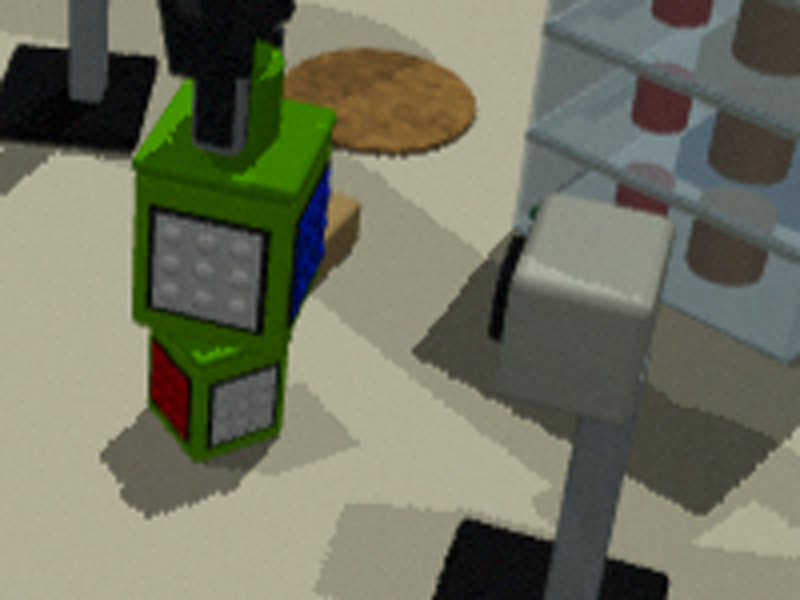

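Run:
```python
from h import *
np.set_printoptions(precision=1,suppress=True)
from scipy.optimize import least_squares
def cor(x,y,z,yaw,a=.034):
    c,s=np.cos(yaw),np.sin(yaw)
    loc=np.array([(-a,-a,.088),(a,-a,.088),(a,a,.088),(-a,-a,0),(a,-a,0)])
    return np.c_[x+c*loc[:,0]-s*loc[:,1],y+s*loc[:,0]+c*loc[:,1],z+loc[:,2]]
def pr(X):
    u=P("scene")@np.c_[X,np.ones(len(X))].T;return (((u[:2]/u[2]).T)-[300,200])*4+1.5
obs=np.array([(133,160),(289,196),(336,112),(136,320),(286,342)])
print(pr(cor(.6735,-.0657,.147,np.radians(16.3)))-obs)
f=lambda p:(pr(cor(*p))-obs).ravel()
r=least_squares(f,[.67,-.066,.147,.28]);print(np.round(r.x,4),np.degrees(r.x[3]),r.fun)
# same camera, before: check bias with the known start pose, corners from scenec
print(pr(np.array([[.788,-.032,.19]])))
```

```text
[[ 0.8 -1.2]
 [ 4.2 -0.5]
 [ 5.   0.6]
 [-6.1  8.4]
 [-6.4 25.6]]
[ 0.6 -0.   0.1  0.3] 18.343980914861373 [ 7.8 -1.3  2.7 -5.9 -4.6 -0.3  0.7 -1.7 -7.   9.6]
[[510.6 288.9]]
```

Call:
jog_arm(
  deltas=[
    [1,[0,0,0.006],[0,0,0]],
    [1,[0,0,0.006],[0,0,0]],
    [1,[0,0,0.006],[0,0,0]],
    [1,[0,0,0.006],[0,0,0]],
    [1,[0,0,0.006],[0,0,0]],
    [1,[0,0,0.006],[0,0,0]],
    [1,[0,0,0.006],[0,0,0]],
    [1,[0,0,0.006],[0,0,0]],
    [1,[0,0,0.006],[0,0,0]],
    [1,[0,0,0.006],[0,0,0]],
    [1,[0,0,0.006],[0,0,0]],
    [1,[0,0,0.006],[0,0,0]],
  ],
)

```text
t: 9.8
tool_pos: [0.6735, -0.0652, 0.2433]
tool_rot: [-0.41, 3.115, -0.0]
contact_force: [-0.6, 0.5, -2.4]
opening: 0.0348
grip_force: 60.5
```

Run:
```python
from station import ctrl
import numpy as np
o=ctrl.get_obs();print({k:np.round(o[k],4) for k in("t","q","dq","tool_pos","tool_rot","contact_force")})
```

```text
{'t': np.float64(9.8), 'q': array([-0.2064,  0.1656,  1.4713, -0.    ,  1.5047, -2.0389]), 'dq': array([-0.0009, -0.0012,  0.0003, -0.001 ,  0.0007,  0.0007]), 'tool_pos': array([ 0.6735, -0.0652,  0.2433]), 'tool_rot': array([-0.4099,  3.1147, -0.    ]), 'contact_force': array([-0.5527,  0.5342, -2.4469])}
```

Call:
jog_arm(
  deltas=[
    [1,[0,0,-0.006],[0,0,0]],
    [1,[0,0,-0.006],[0,0,0]],
    [1,[0,0,-0.006],[0,0,0]],
    [1,[0,0,-0.006],[0,0,0]],
    [1,[0,0,-0.006],[0,0,0]],
    [1,[0,0,-0.006],[0,0,0]],
    [1,[0,0,-0.006],[0,0,0]],
    [1,[0,0,-0.006],[0,0,0]],
    [1,[0,0,-0.006],[0,0,0]],
    [1,[0,0,-0.006],[0,0,0]],
    [1,[0,0,-0.006],[0,0,0]],
    [1,[0,0,-0.006],[0,0,0]],
  ],
)

```text
t: 10.8
tool_pos: [0.6735, -0.0652, 0.2409]
tool_rot: [0.41, -3.115, -0.0]
contact_force: [0.1, 0.4, -2.7]
opening: 0.0341
grip_force: 60.5
```

Call:
jog_arm(
  deltas=[
    [1,[0,0,0],[0,0,-0.015]],
    [1,[0,0,0],[0,0,-0.045]],
    [1,[0,0,0],[0,0,-0.08]],
    [1,[0,0,0],[0,0,-0.115]],
    [1,[0,0,0],[0,0,-0.15]],
    [1,[0,0,0],[0,0,-0.185]],
    [1,[0,0,0],[0,0,-0.22]],
    [1,[0,0,0],[0,0,-0.255]],
    [1,[0,0,0],[0,0,-0.29]],
    [1,[0,0,0],[0,0,-0.325]],
    [1,[0,0,0],[0,0,-0.36]],
    [1,[0,0,0],[0,0,-0.39]],
  ],
)

```text
t: 11.8
tool_pos: [0.6735, -0.0652, 0.2409]
tool_rot: [1.463, 2.78, 0.0]
contact_force: [-0.0, -0.2, -3.0]
opening: 0.0341
grip_force: 60.6
```

Call:
jog_arm(
  deltas=[
    [1,[0,0,0],[0,0,-0.03]],
    [1,[0,0,0],[0,0,-0.06]],
    [1,[0,0,0],[0,0,-0.085]],
    [1,[0,0,0],[0,0,-0.1]],
    [1,[0,0,0],[0,0,-0.11]],
    [1,[0,0,0],[0,0,-0.11]],
    [1,[0,0,0],[0,0,-0.11]],
    [1,[0,0,0],[0,0,-0.11]],
    [1,[0,0,0],[0,0,-0.11]],
  ],
)

```text
t: 12.55
tool_pos: [0.6735, -0.0652, 0.2409]
tool_rot: [-1.912, -2.493, -0.0]
contact_force: [-0.3, -0.2, -3.2]
opening: 0.0348
grip_force: 60.6
```

Run:
```python
from station import ctrl
import numpy as np,cv2
o=ctrl.get_obs();print({k:np.round(o[k],4) for k in("t","q","dq","tool_pos","tool_rot","contact_force")})
s=ctrl.get_image("scene")[:,:,::-1]
cv2.imwrite("pics/c3.png",cv2.resize(s[200:350,300:500],(800,600),interpolation=cv2.INTER_CUBIC))
```

```text
{'t': np.float64(12.55), 'q': array([-0.2064,  0.1669,  1.4739,  0.    ,  1.5009, -0.4686]), 'dq': array([-0.0001,  0.0023, -0.0009, -0.0011, -0.0014,  0.002 ]), 'tool_pos': array([ 0.6735, -0.0652,  0.2409]), 'tool_rot': array([-1.912 , -2.4928, -0.    ]), 'contact_force': array([-0.2887, -0.1645, -3.1507])}
```

View pics/c3.png

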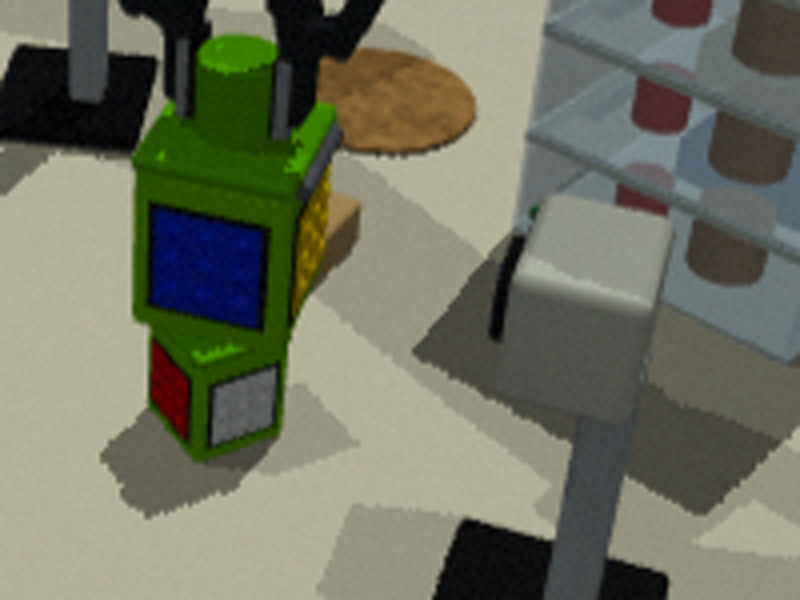

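Call:
jog_arm(
  deltas=[
    [1,[0,0,0],[0,0,0]],
    [1,[0,0,0],[0,0,0]],
    [1,[0,0,0],[0,0,0]],
    [1,[0,0,0],[0,0,0]],
    [1,[0,0,0],[0,0,0]],
    [1,[0,0,0],[0,0,0]],
    [1,[0,0,0],[0,0,0]],
    [1,[0,0,0],[0,0,0]],
  ],
)

```text
t: 13.27
tool_pos: [0.6735, -0.0652, 0.2409]
tool_rot: [-1.913, -2.492, 0.0]
contact_force: [0.2, 0.6, -2.6]
opening: 0.0346
grip_force: 60.6
```

Call:
jog_arm(
  deltas=[
    [1,[0,0,0],[0,0,-0.015]],
    [1,[0,0,0],[0,0,-0.045]],
    [1,[0,0,0],[0,0,-0.08]],
    [1,[0,0,0],[0,0,-0.115]],
    [1,[0,0,0],[0,0,-0.15]],
    [1,[0,0,0],[0,0,-0.185]],
    [1,[0,0,0],[0,0,-0.22]],
    [1,[0,0,0],[0,0,-0.255]],
    [1,[0,0,0],[0,0,-0.29]],
    [1,[0,0,0],[0,0,-0.325]],
    [1,[0,0,0],[0,0,-0.36]],
    [1,[0,0,0],[0,0,-0.39]],
  ],
)

```text
t: 14.27
tool_pos: [0.6735, -0.0652, 0.2409]
tool_rot: [3.0, 0.932, 0.0]
contact_force: [0.6, -0.2, -2.8]
opening: 0.0347
grip_force: 60.5
```

Call:
jog_arm(
  deltas=[
    [1,[0,0,0],[0,0,-0.03]],
    [1,[0,0,0],[0,0,-0.06]],
    [1,[0,0,0],[0,0,-0.085]],
    [1,[0,0,0],[0,0,-0.1]],
    [1,[0,0,0],[0,0,-0.11]],
    [1,[0,0,0],[0,0,-0.11]],
    [1,[0,0,0],[0,0,-0.11]],
    [1,[0,0,0],[0,0,-0.11]],
    [1,[0,0,0],[0,0,-0.11]],
  ],
)

```text
t: 15.02
tool_pos: [0.6735, -0.0652, 0.2409]
tool_rot: [3.115, 0.411, 0.0]
contact_force: [-0.0, 0.2, -2.5]
opening: 0.0344
grip_force: 60.5
```

Call:
jog_arm(
  deltas=[
    [1,[0,0,0],[0,0,0]],
    [1,[0,0,0],[0,0,0]],
    [1,[0,0,0],[0,0,0]],
    [1,[0,0,0],[0,0,0]],
    [1,[0,0,0],[0,0,0]],
    [1,[0,0,0],[0,0,0]],
    [1,[0,0,0],[0,0,0]],
    [1,[0,0,0],[0,0,0]],
  ],
)

```text
t: 15.68
tool_pos: [0.6735, -0.0652, 0.2409]
tool_rot: [3.115, 0.41, 0.0]
contact_force: [-0.0, -0.3, -2.9]
opening: 0.0343
grip_force: 60.5
```

Call:
jog_arm(
  deltas=[
    [1,[0,0,0],[0,0,-0.015]],
    [1,[0,0,0],[0,0,-0.045]],
    [1,[0,0,0],[0,0,-0.08]],
    [1,[0,0,0],[0,0,-0.115]],
    [1,[0,0,0],[0,0,-0.15]],
    [1,[0,0,0],[0,0,-0.185]],
    [1,[0,0,0],[0,0,-0.22]],
    [1,[0,0,0],[0,0,-0.255]],
    [1,[0,0,0],[0,0,-0.29]],
    [1,[0,0,0],[0,0,-0.325]],
    [1,[0,0,0],[0,0,-0.36]],
    [1,[0,0,0],[0,0,-0.39]],
  ],
)

```text
t: 16.68
tool_pos: [0.6735, -0.0652, 0.2409]
tool_rot: [-2.78, 1.463, -0.0]
contact_force: [0.5, -0.3, -2.8]
opening: 0.0345
grip_force: 60.5
```

Call:
jog_arm(
  deltas=[
    [1,[0,0,0],[0,0,-0.03]],
    [1,[0,0,0],[0,0,-0.06]],
    [1,[0,0,0],[0,0,-0.085]],
    [1,[0,0,0],[0,0,-0.1]],
    [1,[0,0,0],[0,0,-0.11]],
    [1,[0,0,0],[0,0,-0.11]],
    [1,[0,0,0],[0,0,-0.11]],
    [1,[0,0,0],[0,0,-0.11]],
    [1,[0,0,0],[0,0,-0.11]],
  ],
)

```text
t: 17.43
tool_pos: [0.6735, -0.0652, 0.2409]
tool_rot: [2.493, -1.912, -0.0]
contact_force: [-0.8, -0.1, -1.9]
opening: 0.0346
grip_force: 60.5
```

Call:
jog_arm(
  deltas=[
    [1,[0,0,0],[0,0,0]],
    [1,[0,0,0],[0,0,0]],
    [1,[0,0,0],[0,0,0]],
    [1,[0,0,0],[0,0,0]],
    [1,[0,0,0],[0,0,0]],
    [1,[0,0,0],[0,0,0]],
    [1,[0,0,0],[0,0,0]],
    [1,[0,0,0],[0,0,0]],
  ],
)

```text
t: 18.1
tool_pos: [0.6735, -0.0652, 0.2409]
tool_rot: [-2.492, 1.912, -0.0]
contact_force: [0.1, 0.6, -3.2]
opening: 0.0346
grip_force: 60.5
```

Run:
```python
from station import ctrl
import numpy as np,cv2
o=ctrl.get_obs();print({k:np.round(o[k],4) for k in("t","q","dq","tool_pos","tool_rot","contact_force")})
s=ctrl.get_image("scene")[:,:,::-1];t=ctrl.get_image("top")[:,:,::-1]
b=cv2.resize(s[200:350,300:500],(533,400),interpolation=cv2.INTER_CUBIC);a=cv2.resize(t[80:280,200:330],(260,400),interpolation=cv2.INTER_CUBIC)
cv2.imwrite("pics/c4.png",np.hstack([b,a]))
```

```text
{'t': np.float64(18.1), 'q': array([-0.2064,  0.1668,  1.4739,  0.    ,  1.5009,  2.6734]), 'dq': array([-0.0015,  0.001 ,  0.0009, -0.0007,  0.0007, -0.0009]), 'tool_pos': array([ 0.6735, -0.0652,  0.2409]), 'tool_rot': array([-2.4923e+00,  1.9125e+00, -1.0000e-04]), 'contact_force': array([ 0.0923,  0.5767, -3.1571])}
```

View pics/c4.png

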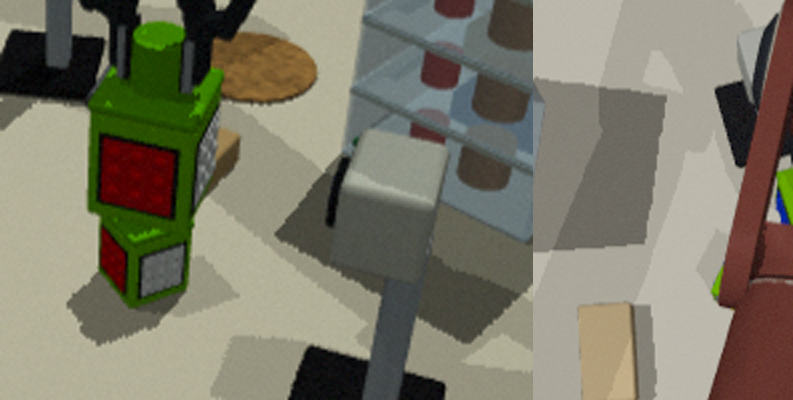

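Blue, yellow, red and white have all been shown, with no slip; white faces the lens in this picture. Next I check the route to the mat.

Run:
```python
from h import *
np.set_printoptions(precision=3,suppress=True)
for n,p,z in(("cam2 head",(172,348),.221),("",(213,330),.221),("",(222,352),.221),("",(182,373),.221),("drawer top front",(68,175),.21),("",(170,192),.21),("drawer base front",(193,205),.0),("block",(237,257),.032)): print(n,atz(p,z))
```

```text
cam2 head [0.366 0.24  0.221]
 [0.398 0.169 0.221]
 [0.36  0.151 0.221]
 [0.323 0.22  0.221]
drawer top front [0.678 0.45  0.21 ]
 [0.649 0.259 0.21 ]
drawer base front [0.664 0.267 0.   ]
block [0.543 0.157 0.032]
```

Call:
jog_arm(
  deltas=[
    [1,[-0.015,0.01,0],[0,0,0.01]],
    [1,[-0.045,0.03,0],[0,0,0.03]],
    [1,[-0.085,0.06,0],[0,0,0.05]],
    [1,[-0.125,0.1,0],[0,0,0.075]],
    [1,[-0.165,0.14,0],[0,0,0.1]],
    [1,[-0.2,0.18,0],[0,0,0.125]],
    [1,[-0.235,0.22,0],[0,0,0.15]],
    [1,[-0.265,0.26,0],[0,0,0.175]],
    [1,[-0.295,0.3,0],[0,0,0.2]],
    [1,[-0.32,0.34,0],[0,0,0.22]],
    [1,[-0.34,0.38,0],[0,0,0.24]],
    [1,[-0.355,0.42,0],[0,0,0.26]],
  ],
)

```text
t: 19.2
tool_pos: [0.5307, 0.1036, 0.2412]
tool_rot: [-3.048, 0.761, -0.001]
contact_force: [0.2, 0.1, -2.7]
opening: 0.0348
grip_force: 60.5
```

Call:
jog_arm(
  deltas=[
    [1,[-0.01,0.045,0],[0,0,0.02]],
    [1,[-0.015,0.09,0],[0,0,0.04]],
    [1,[-0.02,0.14,0],[0,0,0.06]],
    [1,[-0.025,0.19,0],[0,0,0.08]],
    [1,[-0.03,0.24,0],[0,0,0.1]],
    [1,[-0.03,0.3,0],[0,0,0.12]],
    [1,[-0.03,0.36,0],[0,0,0.14]],
    [1,[-0.03,0.42,0],[0,0,0.16]],
    [1,[-0.03,0.48,0],[0,0,0.18]],
    [1,[-0.03,0.53,0],[0,0,0.2]],
    [1,[-0.03,0.565,0],[0,0,0.22]],
    [1,[-0.03,0.58,0],[0,0,0.24]],
  ],
)

```text
t: 20.2
tool_pos: [0.5191, 0.3368, 0.241]
tool_rot: [-3.113, -0.418, -0.0]
contact_force: [0.5, -0.7, -2.1]
opening: 0.0347
grip_force: 60.5
```

Call:
jog_arm(
  deltas=[
    [1,[0,0,-0.02],[0,0,0]],
    [1,[0,0,-0.05],[0,0,0]],
    [1,[0,0,-0.08],[0,0,0]],
    [1,[0,0,-0.11],[0,0,0]],
    [1,[0,0,-0.14],[0,0,0]],
    [1,[0,0,-0.17],[0,0,0]],
    [1,[0,0,-0.2],[0,0,0]],
    [1,[0,0,-0.23],[0,0,0]],
    [1,[0,0,-0.25],[0,0,0]],
    [1,[0,0,-0.26],[0,0,0]],
    [1,[0,0,-0.26],[0,0,0]],
  ],
)

```text
t: 21.12
tool_pos: [0.5188, 0.3345, 0.1353]
tool_rot: [3.114, 0.41, -0.003]
contact_force: [-0.6, 0.1, -2.7]
opening: 0.0348
grip_force: 60.5
```

Run:
```python
from station import ctrl
import numpy as np,cv2
o=ctrl.get_obs();print({k:np.round(o[k],4) for k in("t","q","tool_pos","tool_rot","contact_force")})
s=ctrl.get_image("scene")[:,:,::-1]
cv2.imwrite("pics/c5.png",cv2.resize(s[130:280,300:500],(800,600),interpolation=cv2.INTER_CUBIC))
```

```text
{'t': np.float64(21.1167), 'q': array([4.5210e-01, 1.1190e-01, 1.7147e+00, 1.0000e-04, 1.3173e+00,
       1.7612e+00]), 'tool_pos': array([0.5188, 0.3345, 0.1353]), 'tool_rot': array([ 3.1141,  0.4097, -0.0034]), 'contact_force': array([-0.6273,  0.0562, -2.7294])}
```

View pics/c5.png

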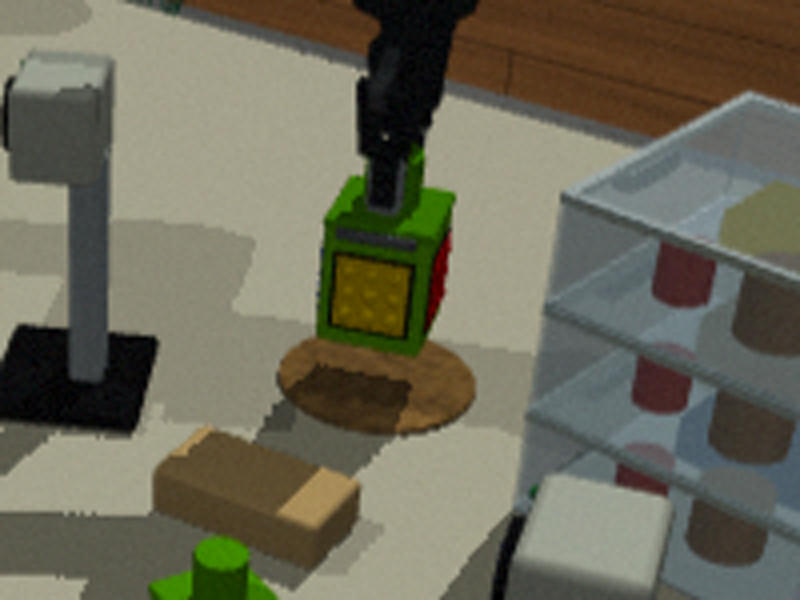

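Call:
jog_arm(
  deltas=[
    [1,[0,0,-0.02],[0,0,0]],
    [1,[0,0,-0.04],[0,0,0]],
    [1,[0,0,-0.06],[0,0,0]],
    [1,[0,0,-0.075],[0,0,0]],
    [1,[0,0,-0.083],[0,0,0]],
    [1,[0,0,-0.088],[0,0,0]],
    [1,[0,0,-0.092],[0,0,0]],
    [1,[0,0,-0.095],[0,0,0]],
    [1,[0,0,-0.097],[0,0,0]],
    [1,[0,0,-0.099],[0,0,0]],
    [1,[0,0,-0.1],[0,0,0]],
    [1,[0,0,-0.1],[0,0,0]],
  ],
)

```text
t: 22.17
tool_pos: [0.5195, 0.3348, 0.097]
tool_rot: [-3.115, -0.41, -0.0]
contact_force: [-0.9, 1.1, -3.2]
opening: 0.0347
grip_force: 60.5
```

Call:
jog_arm(
  deltas=[
    [1,[0,0,-0.001],[0,0,0]],
    [1,[0,0,-0.002],[0,0,0]],
    [1,[0,0,-0.003],[0,0,0]],
    [1,[0,0,-0.004],[0,0,0]],
    [1,[0,0,-0.005],[0,0,0]],
    [1,[0,0,-0.005],[0,0,0]],
  ],
)

```text
t: 22.67
tool_pos: [0.5196, 0.3348, 0.0952]
tool_rot: [-3.115, -0.41, -0.0]
contact_force: [-1.0, -0.1, -2.0]
opening: 0.0347
grip_force: 60.7
```

Call:
jog_arm(
  deltas=[
    [1,[0,0,-0.001],[0,0,0]],
    [1,[0,0,-0.002],[0,0,0]],
    [1,[0,0,-0.003],[0,0,0]],
    [1,[0,0,-0.004],[0,0,0]],
    [1,[0,0,-0.004],[0,0,0]],
  ],
)

```text
t: 23.08
tool_pos: [0.52, 0.3349, 0.0951]
tool_rot: [-3.115, -0.41, -0.001]
contact_force: [-3.1, -3.3, 7.2]
opening: 0.0345
grip_force: 61.6
```

Call:
jog_arm(
  deltas=[
    [1,[0,0,0.002],[0,0,0]],
    [0.1,[0,0,0.002],[0,0,0]],
    [0,[0,0,0.002],[0,0,0]],
    [-0.3,[0,0,0.002],[0,0,0]],
    [-0.6,[0,0,0.002],[0,0,0]],
    [-1,[0,0,0.002],[0,0,0]],
    [-1,[0,0,0.002],[0,0,0]],
    [-1,[0,0,0.002],[0,0,0]],
    [-1,[0,0,0.002],[0,0,0]],
  ],
  squeeze=20,
)

```text
t: 23.83
tool_pos: [0.5195, 0.3348, 0.0941]
tool_rot: [-3.115, -0.41, -0.0]
contact_force: [0.1, 0.4, -0.4]
opening: 0.0856
grip_force: 0.0
```

Call:
jog_arm(
  deltas=[
    [-1,[0,0,0.03],[0,0,0]],
    [-1,[0,0,0.08],[0,0,0]],
    [-1,[0,0,0.15],[0,0,0]],
    [-1,[0,0,0.24],[0,0,0]],
    [-1,[0,0,0.33],[0,0,0]],
    [-1,[0,0,0.4],[0,0,0]],
    [-1,[0,-0.04,0.45],[0,0,0]],
    [-1,[0,-0.1,0.47],[0,0,0]],
    [-1,[0,-0.18,0.47],[0,0,0]],
    [-1,[0,-0.26,0.47],[0,0,0]],
    [-1,[0,-0.32,0.47],[0,0,0]],
    [-1,[0,-0.35,0.47],[0,0,0]],
  ],
)

```text
t: 24.83
tool_pos: [0.5195, 0.1926, 0.2834]
tool_rot: [3.115, 0.407, 0.002]
contact_force: [-1.4, 1.1, 0.3]
opening: 0.0853
grip_force: 0.0
```

Run:
```python
from station import ctrl
import numpy as np,cv2
o=ctrl.get_obs();print({k:np.round(o[k],3) for k in("t","tool_pos","contact_force","opening")})
s=ctrl.get_image("scene")[:,:,::-1]
cv2.imwrite("pics/s6.png",s)
```

```text
{'t': np.float64(24.833), 'tool_pos': array([0.52 , 0.193, 0.283]), 'contact_force': array([-1.358,  1.06 ,  0.261]), 'opening': np.float64(0.085)}
```

View pics/s6.png

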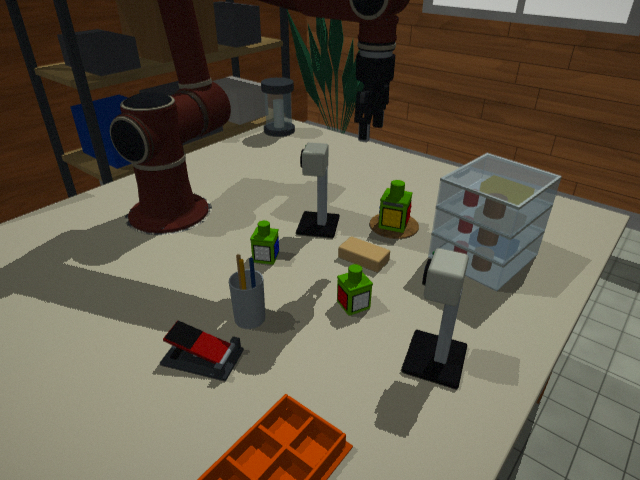

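The caddy stands upright on the mat at (395,212). The gripper is clear of it, the pedal is back up, and the bystanders are where they were.

```bash
python3 -c "
from station import ctrl
print(ctrl.finish_job())"
```

```text
the job is handed in; nothing more can be done
None
```

I pressed the pedal to its stop and it sprang back, showed the caddy's blue, yellow, red and white windows to the right-hand camera, set the caddy upright on the cork mat, let go, and handed the job in at about 25 s.

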